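# Clamp a stack of tacky nested trays and peel off the top one

### The arm

A 6-joint arm with a two-finger parallel gripper is mounted at the origin on the work surface. World frame = base frame: x ahead of the robot, y to its left, z up, the work surface at z = 0. Lengths are in m, angles in rad, forces in N, time in s.
With the tool pointing down it reaches from about 0.425 to 0.95 m from the base axis. Payload 3.5 kg.
Tool frame: the origin (TCP) lies midway between the tips of the shut fingers; the grasp point (between the pads) lies 19 mm behind it; y points along the fingers, x is the direction in which the jaws open and shut, and the axes are right-handed (so a half turn about y gives the same grasp; the last joint's range is limited). The gripper opens to 85 mm and grips with 20 to 120 N. Pads are 22 mm wide; open, the fingers measure 114 mm over their backs; the gripper's body (76 mm by 85 mm) begins 54 mm behind the grasp point. The pads swing forward as they close: fully open they stand 13 mm farther back than shut.
Start: joints at [-1.291, 0.286, 1.577, -0, 1.279, -0.15], TCP at [0.281, -0.614, 0.231] pointing down, gripper open.
Joint ranges: [-2.77, 2.77], [-0.9, 2.22], [0.21, 2.48], [-1.53, 4.67], [0.24, 2.81], [-2.84, 2.84]. Speed limits (rad/s): [2.79, 2.79, 3.14, 3.14, 3.14, 3.14].

### API

Orientations are given as a unit quaternion [x, y, z, w].
In Python, from plant import ctrl, viewer gives the robot as it stands.
- The arm moves only by the tool step_arm, never from a script. Its argument "rows" is a list of rows, each a list of 3 entries, a list of its own where there are three numbers: the turn, a rotation vector about the tool's x, y, z in degrees, then the shift along the tool's x, y, z in mm, then the closure, from 0 (fully open) to 1 (shut). A call has 1 to 10 rows; each row is the pose to reach, as a shift and turn from the pose commanded when the call began, along the tool's axes at that moment; what a row does not reach only later rows make up. A row lasts 1/12 s, in which the tool goes at most 41.7 mm and 7.16 degrees, less where a joint would pass 70% of its speed; a pose out of reach is approached as far as the arm can. A call with a gripper value outside its range is refused whole. The fingers move at their own pace and stop on an object; "newtons" is the grip in N (left out, the last holds). Time passes only in rows, so rows that repeat a pose let the fingers close. It gives the time, the measured TCP pose, the force and the opening at its end, in the units of the state.
- ctrl.get_state(): the state, without advancing time (a new reading comes with each control period).
- viewer.read_camera(name): name is "scene" or "top"; returns (picture, depth): 384x512x3 uint8, red, green, blue; 384x512 float32, m along the optical axis (not along the pixel's ray), 0 where there is no reading.
- viewer.calibration(name): a dict with "K" (3x3 intrinsics, pixels), "D" ([k1, k2, p1, p2, k3] as OpenCV has them; the pictures are not rectified), "R" (3x3) and "t" (3): a world point X has camera coordinates R X + t. Camera axes: x right, y down, z forward; pixel columns grow to the right and rows downward; lengths in m; the calibration is good to about 2 mm. A picture is of the moment at which its call begins. calibration takes no time and is no camera call.
- ctrl.sign_off(): hands the job in, once; it reports no verdict.
The state is a dict: "time": time; "qpos": joint angles; "dq": joint speeds; "joint_efforts": joint torques, N m; "eef_pos": TCP position; "tcp_rot": TCP orientation; "contact_force": force on the tool from outside, world axes, zero at the start; "wrist_torque": the same for the moment, N m; "opening": opening from 0.0 (shut) to 1.0 (fully open).
Only numpy, scipy, OpenCV 4.12 (cv2) and the standard library are available. Lean on these libraries where they do the work, as an engineer would, in place of code of your own. Each camera call takes 0.05 s, during which the arm holds its last target.

### The job

The formed trays in the stack holder are stuck together: slide the holder's jaw shut until it presses firmly on the lower two trays and pins the stack against the fixed jaw. Then, with the jaw left shut, peel off the top tray by its tab, raising that corner first while the opposite corner is still down in the stack. Finish while holding the top tray up by its tab, still and roughly level (no more than about 20 degrees off), a good hand's breadth (at least 10 cm) above where it was stuck, leaving the lower trays in the holder and the other things on the bench where they are.

Things in the scene. Friction and masses are not known exactly. Their poses are not given: they have to be found in the camera images.
- holder: Aluminium stack holder fixed to the bench: base plate 180 mm (its x) by 345 mm (its y), 6 mm thick. Origin on the bench under the middle of the place of the clamped stack; z up. The fixed jaw stands at its -y end, the sliding jaw faces it from the +y end.
- fixed_jaw (a point): Middle of the top of the fixed jaw's clamping face, at holder y = -70 mm, 80 mm above the bench; holder's axes. Each jaw is 56 mm wide, with a lip at the top of its face that juts 6 mm over the middle tray's rim (73 to 79 mm above the bench, between the middle and top rims), so shut jaws keep the lower trays down.
- jaw (a joint): Travel of the sliding jaw in m, 0 = fully open, growing as it slides along the holder's -y. Its face is at holder y = 115 mm minus the travel, so it is shut on the trays, these being against the fixed jaw, at about 0.045. About 2 N of sliding friction, no spring: it stays where it is left. Pushing the stack along takes 3 to 5 N more.
- jaw_post (a point): Middle of the top of the jaw's upright steel grip post, 18 mm square, sides parallel to the holder's axes; post free from 16 mm to 112 mm above the bench; 80 mm behind (holder +y) the jaw's face. Moves with the jaw; has the holder's axes.
- lower_trays: Middle and bottom trays, white, stuck together for good, 0.5 kg, loose, 5 to 13 mm from the fixed jaw at the start. Each 140 mm square, 48 mm high, nested at 16 mm pitch. Origin: centre under the bottom tray's feet, on the base plate; z up; about the holder's axes. Their own tabs are like the top tray's but at the corners +x -y (16 mm lower) and +x +y (32 mm lower): leave these.
- top_tray: Top tray, white plastic, 140 mm square, 48 mm high, rim 12 mm wide, 4 mm thick, about 0.12 kg. Origin: centre under its four feet, 32 mm above the lower trays' origin when nested; z up. The feet (x, y = +-32 mm) cling in sprung pads of the tray below: each drags with a few newtons until raised about 7 mm, then is free. Pulled straight up, all four hold more than the lower trays weigh.
- tab (a point): Middle of the top edge of the top tray's tab: an upright fin on an ear of the rim outside its -x -y corner, running along the diagonal. 10 mm thick, 34 mm long (along the diagonal), 32 mm high above the rim; its centre is at (-85, -85) mm from the tray's centre. Tray's axes; when nested its top is 118 mm and the rim's upper face 86 mm above the bench.
- tab_corner (a point): The top tray's corner beside the tab, at (-70, -70) mm from its centre, on the upper face of the rim (48 mm above its origin).
- far_corner (a point): The top tray's opposite corner, at (70, 70) mm, on the upper face of the rim.
- tube_rack: Bystander: white tube rack with capped tubes, 90 x 168 x 100 mm; origin under its centre.
- marker_cap: Bystander: blue marker cap lying on the bench, 52 x 13 x 13 mm, near the holder; origin under its centre.
- beaker: Bystander: glass beaker, 64 mm across, 70 mm high, near the holder; origin under its centre.
- reagent: Bystander: white bottle, 52 mm across, 100 mm high; origin under its centre.
- tape_roll: Bystander: roll of paper tape lying flat, 72 mm across, 20 mm high; origin under its centre.
- timer: Bystander: grey bench timer, 60 x 75 x 18 mm; origin under its centre.
- specimen_jar: Bystander: clear specimen jar, 56 mm across, 60 mm high, near the holder; origin under its centre.
There are look-alikes about, which are no part of the job. What is shaped like the top_tray but yellow is not meant.

How it is judged:
On the way, in this order (a step that is already met when the one before it is completed fails the run):
1. the sliding jaw is shut on the lower trays, pressing them against the fixed jaw (more than 4 N) (value of joint jaw above 0.041 m and contact force between jaw and lower_trays above 4 N and z of far_corner in the frame of lower_trays below 0.084 m), for 0.15 s.
2. the tab corner of the top tray is up more than 12 mm while the opposite corner is still down (less than 6 mm up) (z of tab_corner in the frame of lower_trays above 0.092 m and z of far_corner in the frame of lower_trays below 0.086 m and value of joint jaw above 0.039 m), for 0.1 s.
At the end, for the whole second after the job is handed in: The top tray is held by the fingers alone, its origin more than 100 mm above its nested place, tilted less than 0.38 rad and still; the jaw is still shut (travel above 39 mm) and the lower trays sit flat on the holder's base plate, within 20 mm of their clamped place (z of top_tray in the frame of lower_trays above 0.132 m and angle between top_tray's own z axis and vertical below 0.38 rad and linear speed of top_tray below 0.03 m/s and angular speed of top_tray below 0.3 rad/s and contact force between the fingers and top_tray above 2 N and contact force between top_tray and lower_trays below 0.1 N and contact force between top_tray and holder below 0.1 N and value of joint jaw above 0.039 m and height (world z) of lower_trays below 0.01 m and angle between lower_trays's own z axis and vertical below 0.05 rad and horizontal distance between lower_trays and holder below 0.02 m); the arm keeps its last pose, push and grip.
It fails at once if the lower trays are pulled up out of the holder (more than 15 mm) (height (world z) of lower_trays above 0.021 m).
It fails at once if another thing on the bench is disturbed (moved more than 30 mm) (distance of any of tube_rack, marker_cap, beaker, reagent, tape_roll, timer, specimen_jar from where it was at the start of the episode above 0.03 m).
It also fails if it takes over 54 s, if anything falls off the work surface, if the arm or the gripper's body presses on something with over 40 N, if the wrist force passes 120 N, or if a joint passes its speed limit or range.

## Working session

There is one attempt and no reset: what is moved stays moved. The work goes in short steps, Python scripts to look and compute and a tool call to move; the robot and the scene stay as the last step left them, time stands still between calls to the robot, and variables do not carry over. Pictures are saved under pics/ and viewed, and the job is handed in when it is done.

Besides the shell and the picture viewer there is one more tool, called after ">>>" as name([rows], argument=value, ...), one row to a line, values as JSON. step_arm: Moves the arm, as the interface text tells. Its arguments: {"type":"object","properties":{"rows":{"type":"array"},"newtons":{"type":"number"}},"required":["rows"]}

```bash
ls; mkdir -p pics; python3 - <<'E'
from plant import ctrl, viewer
import cv2, numpy as np
for n in ["scene","top"]:
    p,d=viewer.read_camera(n)
    np.savez(f"{n}0.npz",p=p,d=d)
    cv2.imwrite(f"pics/{n}0.png",cv2.resize(p[:,:,::-1],(800,600),interpolation=cv2.INTER_CUBIC))
    c=viewer.calibration(n); print(n,c)
print(ctrl.get_state())
E
```

```text
pics
scene {'K': array([[385.43008   ,   0.        , 258.26546721],
       [  0.        , 385.43008   , 187.34777433],
       [  0.        ,   0.        ,   1.        ]]), 'D': array([-0.11353929,  0.        ,  0.        ,  0.        ,  0.        ]), 'R': array([[ 0.77681889,  0.6297128 ,  0.00376746],
       [ 0.39152472, -0.47828502, -0.78609913],
       [-0.49321477,  0.61213171, -0.61808896]]), 't': array([-0.3815919 , -0.10342795,  1.69779761])}
top {'K': array([[465.86478961,   0.        , 257.98716163],
       [  0.        , 465.86478961, 189.69961948],
       [  0.        ,   0.        ,   1.        ]]), 'D': array([-0.17058022,  0.        ,  0.        ,  0.        ,  0.        ]), 'R': array([[-0.00402038, -0.99991131,  0.01269658],
       [-0.9968997 ,  0.00300991, -0.07862528],
       [ 0.07858009, -0.01297332, -0.99682339]]), 't': array([-0.0301636 ,  0.51871801,  1.38170012])}
{'time': 0.1, 'qpos': array([-1.29100234e+00,  2.87080771e-01,  1.57809264e+00,  2.59931199e-05,
        1.27859294e+00, -1.50006170e-01]), 'dq': array([ 0.00091542, -0.00092602, -0.00386852,  0.00085336,  0.00133034,
       -0.0003704 ]), 'joint_efforts': array([-6.73368595e-05, -4.07300806e+01, -2.93700922e+01, -1.81516170e-04,
        3.43934633e-03,  2.45537308e-06]), 'eef_pos': array([ 0.28112164, -0.61299506,  0.23004944]), 'tcp_rot': array([-0.59460832,  0.38244768, -0.38130425,  0.59563562]), 'contact_force': array([-0.37383368, -0.44116351, -0.85797217]), 'wrist_torque': array([ 0.00022962,  0.02920367, -0.05748591]), 'opening': 0.9993965874780895}
```

View pics/scene0.png

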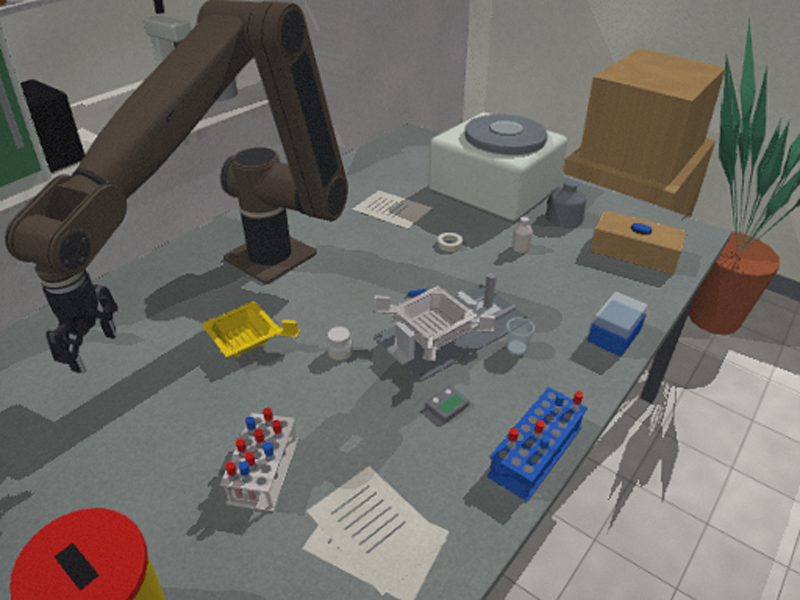

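View pics/top0.png

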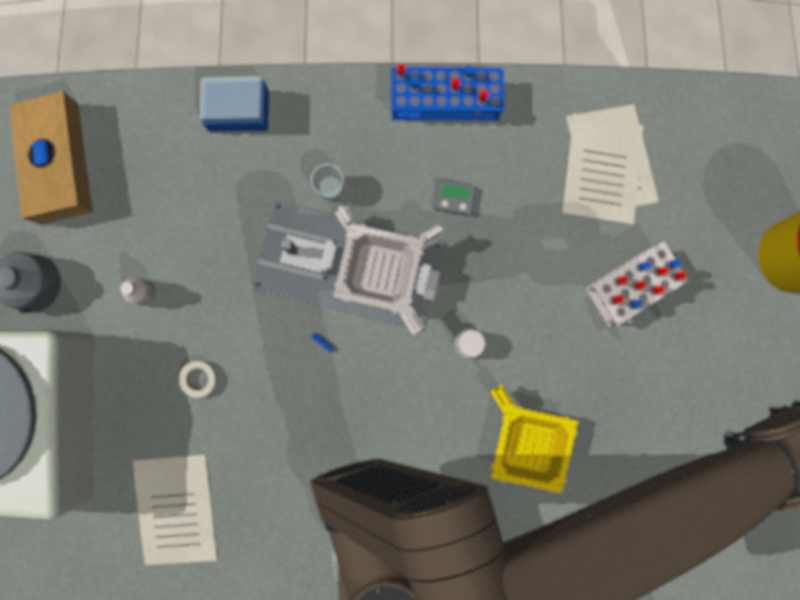

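The top view has two trays shaped like the target. The white stack in the holder at about (382,265) is the one meant. The yellow one at (537,447) is the look-alike. Tabs on the white stack are at (412,318), (433,235) and (345,215), with the sliding jaw to the left at (300,250). Next I'll enlarge that area and measure it.

```bash
cat > h.py <<'E'
import numpy as np, cv2
from plant import ctrl, viewer
def world(n,d):
    c=viewer.calibration(n);K,D,R,t=[np.array(c[k]) for k in("K","D","R","t")]
    h,w=d.shape;u,v=np.meshgrid(np.arange(w),np.arange(h))
    q=cv2.undistortPoints(np.stack([u,v],-1).reshape(-1,1,2).astype(np.float64),K,D).reshape(h,w,2)
    P=np.concatenate([q*d[...,None],d[...,None]],-1)
    W=(P-t)@R; W[d<=0]=np.nan
    return W
def px(n,X):
    c=viewer.calibration(n);K,D,R,t=[np.array(c[k],float) for k in("K","D","R","t")]
    return cv2.projectPoints(np.array(X,float).reshape(-1,3),cv2.Rodrigues(R)[0],t,K,D)[0].reshape(-1,2)
E
python3 - <<'E'
from h import *
f=np.load("top0.npz");p,d=f["p"],f["d"]
W=world("top",d);np.save("Wtop.npy",W)
r0,r1,c0,c1=120,225,155,325
cr=cv2.resize(p[r0:r1,c0:c1,::-1],None,fx=4.7,fy=4.7,interpolation=cv2.INTER_CUBIC)
cv2.imwrite("pics/crop.png",cr)
z=W[r0:r1,c0:c1,2]
zc=cv2.applyColorMap(np.uint8(np.clip(np.nan_to_num(z)/0.13,0,1)*255),cv2.COLORMAP_JET)
cv2.imwrite("pics/cropz.png",cv2.resize(zc,None,fx=4.7,fy=4.7,interpolation=cv2.INTER_NEAREST))
f=np.load("scene0.npz");p=f["p"]
cv2.imwrite("pics/crops.png",cv2.resize(p[165:250,230:350,::-1],None,fx=6,fy=6,interpolation=cv2.INTER_CUBIC))
np.save("Ws.npy",world("scene",f["d"]))
E
```

```text
(no output)
```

View pics/crop.png

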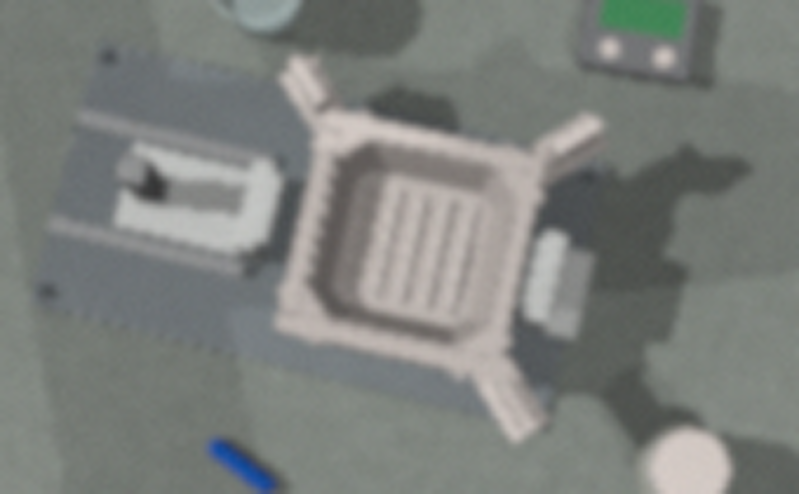

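View pics/cropz.png

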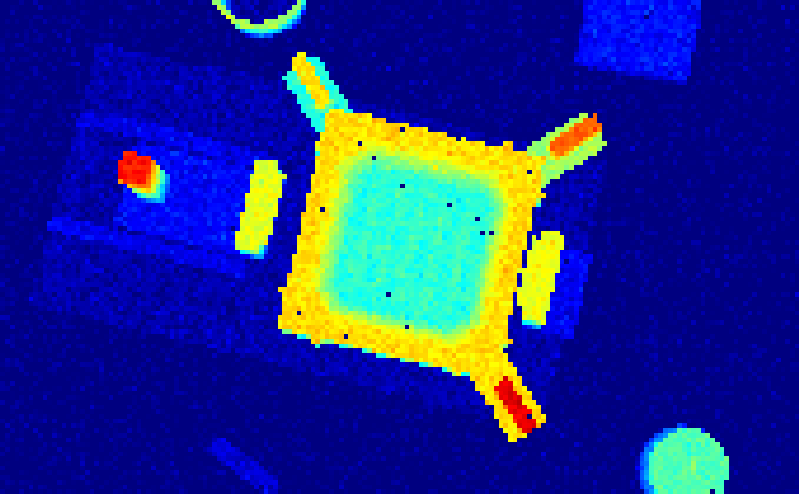

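View pics/crops.png

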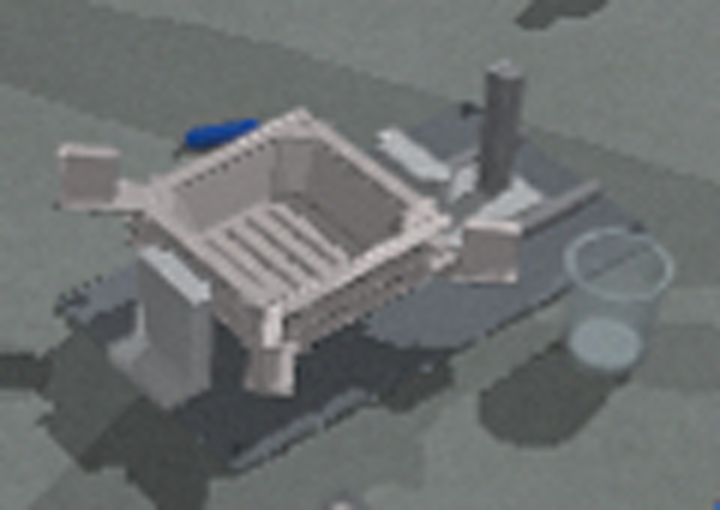

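The enlarged crops confirm it. The highest fin (dark red, about 118 mm) is at crop (517,407), on the stack's -x -y corner, so that is the top tray's tab. The other two fins are lower and must be left. The jaw post is at crop (135,168), the fixed jaw at (545,280), the beaker at (265,5) and the jar at (688,465).

```bash
python3 - <<'E'
from h import *
W=np.load("Wtop.npy")
def reg(a,b,c,d):  # crop px x0,x1,y0,y1
    s=4.7;return W[int(120+c/s):int(120+d/s),int(155+a/s):int(155+b/s)].reshape(-1,3)
def rect(P,name):
    r=cv2.minAreaRect((P[:,:2]*1000).astype(np.float32));print(name,len(P),"rect",np.round(r[0],1),np.round(r[1],1),round(r[2],1),"mean",np.round(P.mean(0)*1000,1),"z med",np.round(np.median(P[:,2])*1000,1))
    return r
post=reg(100,175,140,210);rect(post[(post[:,2]>.105)],"post")
jaw=reg(225,295,150,265);rect(jaw[jaw[:,2]>.07],"jawface top")
fx=reg(519,570,225,330);fx=fx[(fx[:,2]>.07)&(fx[:,2]<.083)];rect(fx,"fixed")
tab=reg(480,560,365,445);rect(tab[tab[:,2]>.108],"tab")
t2=reg(545,610,110,165);rect(t2[t2[:,2]>.095],"tab mid")
t3=reg(285,335,50,110);rect(t3[t3[:,2]>.078],"tab bot")
rim=reg(275,545,108,378);rim=rim[(rim[:,2]>.081)&(rim[:,2]<.092)];rect(rim,"rim")
for n,b in dict(beaker=(210,310,0,35),jar=(635,735,420,494),cap=(205,280,435,494)).items():
    q=reg(*b);q=q[q[:,2]>(.008 if n=='cap' else .03)];rect(q,n)
s=np.load("Ws.npy")
m=s.reshape(-1,3); 
sel=(np.abs(m[:,0]-W[240//2,0,0])<9)&(m[:,2]>.105)&(m[:,2]<.125)&(m[:,0]>.35)&(m[:,0]<.8)&(abs(m[:,1])<.35)
q=m[sel]; 
n,l=cv2.connectedComponents(sel.reshape(384,512).astype(np.uint8))
for i in range(1,n):
    qq=s[l==i]
    if len(qq)>10: rect(qq,"scene cmp")
E
```

```text
post 41 rect [610.9 182. ] [17.3 17.5] 85.2 mean [610.6 182.1 111.4] z med 111.5
jawface top 129 rect [592.2 108. ] [20.2 56.5] 76.8 mean [591.2 108.4  78.2] z med 78.1
fixed 120 rect [548.  -62.4] [23.3 56. ] 78.5 mean [547.6 -64.2  78.8] z med 79.0
tab 44 rect [465.8 -47.7] [33.2  9.9] 33.8 mean [465.9 -47.6 117. ] z med 116.8
tab mid 42 rect [631.7 -85.3] [10.  33.2] 33.1 mean [631.4 -85.7 101.2] z med 101.3
tab bot 42 rect [669.6  77.4] [36.4  9.6] 32.0 mean [669.4  77.2  84.9] z med 84.6
rim 931 rect [567.9  17.1] [176. 145.] 77.8 mean [565.6  14.2  85.3] z med 85.1
beaker 54 rect [716.3 111.9] [55.1 21.3] 88.3 mean [712.7 108.2  60.8] z med 67.3
jar 219 rect [ 434.1 -156.4] [48.2 38.9] 89.6 mean [ 432.2 -154.8   56.9] z med 58.7
cap 58 rect [431.9 123.9] [50.4 12.6] 53.5 mean [432.8 125.   11.6] z med 11.2
scene cmp 23 rect [612.5 183.8] [21.7 19.2] 74.5 mean [612.7 182.4 111.3] z med 111.8
scene cmp 45 rect [466.7 -48. ] [32.6 16.5] 35.0 mean [467.2 -50.7 114.8] z med 116.1
```

```bash
cat >> h.py <<'E'
from scipy.spatial.transform import Rotation as Ro
def st():
    s=ctrl.get_state();return s,np.array(s["eef_pos"]),Ro.from_quat(s["tcp_rot"]).as_matrix()
def goal(pos,xang,base=None):
    """shift (mm) and yaw about tool y for tool pointing down with tool x at world angle xang (deg)"""
    s,p,R=st()
    x=np.array([np.cos(np.radians(xang)),np.sin(np.radians(xang)),0]);y=np.array([0,0,-1.]);z=np.cross(x,y)
    G=np.stack([x,y,z],1)
    rv=np.degrees(Ro.from_matrix(R.T@G).as_rotvec()); sh=R.T@(np.array(pos)-p)*1000
    print("pos",np.round(p*1000,1),"turn",np.round(rv,2),"shift mm",np.round(sh,1),"q",np.round(s["qpos"],2),"F",np.round(s["contact_force"],1),"t",round(s["time"],2),"open",round(s["opening"],2))
E
python3 - <<'E'
from h import *
s,p,R=st();print(np.round(R,3))
goal([.620,.217,.20],-14); goal([.620,.217,.20],166)
goal([.466,-.048,.20],-57); goal([.466,-.048,.20],123)
E
```

```text
[[ 0.417 -0.001  0.909]
 [-0.909  0.002  0.417]
 [-0.002 -1.     0.   ]]
pos [ 281.1 -613.   230. ] turn [ -0.07 -51.37  -0.11] shift mm [-613.2   31.6  653.9] q [-1.29  0.29  1.58  0.    1.28 -0.15] F [-0.4 -0.4 -0.9] t 0.1 open 1.0
pos [ 281.1 -613.   230. ] turn [ 1.3000e-01  1.2863e+02 -9.0000e-02] shift mm [-613.2   31.6  653.9] q [-1.29  0.29  1.58  0.    1.28 -0.15] F [-0.4 -0.4 -0.9] t 0.1 open 1.0
pos [ 281.1 -613.   230. ] turn [-0.03 -8.37 -0.12] shift mm [-436.5   31.1  403.5] q [-1.29  0.29  1.58  0.    1.28 -0.15] F [-0.4 -0.4 -0.9] t 0.1 open 1.0
pos [ 281.1 -613.   230. ] turn [ 1.8000e-01  1.7163e+02 -4.0000e-02] shift mm [-436.5   31.1  403.5] q [-1.29  0.29  1.58  0.    1.28 -0.15] F [-0.4 -0.4 -0.9] t 0.1 open 1.0
```

>>> step_arm([
  [[0,-51.4,0],[-613,30,654],1],
  [[0,-51.4,0],[-613,30,654],1],
  [[0,-51.4,0],[-613,30,654],1],
  [[0,-51.4,0],[-613,30,654],1],
  [[0,-51.4,0],[-613,30,654],1],
  [[0,-51.4,0],[-613,30,654],1],
  [[0,-51.4,0],[-613,30,654],1],
  [[0,-51.4,0],[-613,30,654],1],
  [[0,-51.4,0],[-613,30,654],1],
  [[0,-51.4,0],[-613,30,654],1],
], newtons=80)

```text
time: 0.93
eef_pos: [0.4389, -0.226, 0.217]
tcp_rot: [-0.702, 0.086, -0.086, 0.702]
contact_force: [0.8, -0.3, 0.6]
opening: 0.001
```

```bash
python3 -c "
from h import *
goal([.620,.217,.20],-14)"
```

```text
pos [ 438.9 -226.   217. ] turn [-0.01  0.   -0.02] shift mm [ 68.6  17.1 473.6] q [-0.68 -0.11  2.03  0.    1.22 -0.44] F [ 0.8 -0.3  0.6] t 0.93 open 0.0
```

>>> step_arm([
  [[0,0,0],[68,16,473],1],
  [[0,0,0],[68,16,473],1],
  [[0,0,0],[68,16,473],1],
  [[0,0,0],[68,16,473],1],
  [[0,0,0],[68,16,473],1],
  [[0,0,0],[68,16,473],1],
  [[0,0,0],[68,16,473],1],
  [[0,0,0],[68,16,473],1],
  [[0,0,0],[68,16,473],1],
  [[0,0,0],[68,16,473],1],
])

```text
time: 1.77
eef_pos: [0.5959, 0.1598, 0.2028]
tcp_rot: [0.702, -0.086, 0.086, -0.702]
contact_force: [0.3, -0.8, -0.5]
opening: 0.001
```

>>> step_arm([
  [[0,0,0],[0,0,55],1],
  [[0,0,0],[0,0,65],1],
  [[0,0,0],[0,0,65],1],
])

```text
time: 2.02
eef_pos: [0.6115, 0.2252, 0.2025]
tcp_rot: [-0.702, 0.085, -0.084, 0.703]
contact_force: [0.1, -1.2, -0.0]
opening: 0.0
```

```bash
python3 -c "
from h import *
goal([.620,.217,.20],-14)"
```

```text
pos [611.5 225.2 202.5] turn [-0.07  0.3  -0.06] shift mm [10.2  2.5 -5.9] q [0.2  0.26 1.66 0.   1.22 0.44] F [ 0.1 -1.2 -0. ] t 2.02 open 0.0
```

>>> step_arm([
  [[0,0,0],[10,5,-3],1],
  [[0,0,0],[10,40,-3],1],
  [[0,0,0],[10,75,-3],1],
  [[0,0,0],[10,110,-3],1],
  [[0,0,0],[10,135,-3],1],
  [[0,0,0],[10,140,-3],1],
  [[0,0,0],[10,140,-3],1],
])

```text
time: 2.6
eef_pos: [0.6188, 0.2131, 0.0603]
tcp_rot: [0.703, -0.089, 0.085, -0.701]
contact_force: [0.7, -0.0, 0.2]
opening: -0.001
```

```bash
python3 - <<'E'
from h import *
for n in ["top"]:
    p,d=viewer.read_camera(n)
    cv2.imwrite(f"pics/{n}1.png",cv2.resize(p[100:250,130:330,::-1],(800,600),interpolation=cv2.INTER_CUBIC))
goal([.620,.217,.062],-14)
E
```

```text
pos [620.7 213.8  63.2] turn [ 0.04 -0.07 -0.06] shift mm [-1.4  1.2  2.9] q [ 0.18  0.42  1.73 -0.    0.99  0.42] F [-0.4 -0.3  0.4] t 2.65 open 0.0
```

View pics/top1.png

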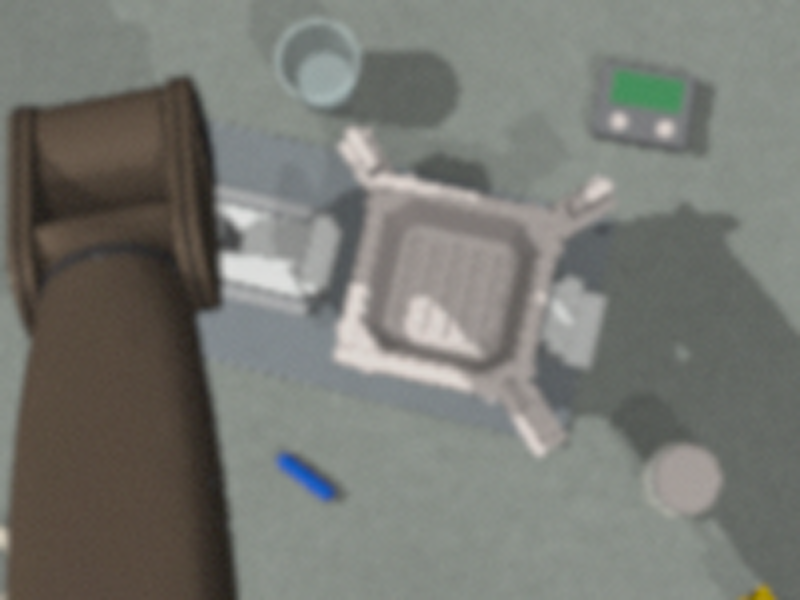

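The fingers stand behind the jaw post, hidden under the wrist at about (110,190). The stack at (455,285) and the beaker at (318,65) are untouched. Now I'll push slowly along the holder's -y (tool -z).

>>> step_arm([
  [[0,0,0],[-1,0,-4],1],
  [[0,0,0],[-1,0,-8],1],
  [[0,0,0],[-1,0,-12],1],
  [[0,0,0],[-1,0,-15],1],
  [[0,0,0],[-1,0,-18],1],
  [[0,0,0],[-1,0,-21],1],
  [[0,0,0],[-1,0,-24],1],
  [[0,0,0],[-1,0,-27],1],
  [[0,0,0],[-1,0,-28],1],
  [[0,0,0],[-1,0,-28],1],
])

```text
time: 3.48
eef_pos: [0.6126, 0.188, 0.0632]
tcp_rot: [0.702, -0.086, 0.086, -0.702]
contact_force: [0.5, 0.7, -0.4]
opening: 0.0
```

>>> step_arm([
  [[0,0,0],[0,0,-1],1],
  [[0,0,0],[0,0,-2],1],
  [[0,0,0],[0,0,-3],1],
  [[0,0,0],[0,0,-4],1],
  [[0,0,0],[0,0,-5],1],
  [[0,0,0],[0,0,-6],1],
  [[0,0,0],[0,0,-6],1],
])

```text
time: 4.07
eef_pos: [0.6111, 0.1824, 0.0632]
tcp_rot: [0.702, -0.086, 0.086, -0.702]
contact_force: [0.5, 1.4, -0.7]
opening: 0.001
```

>>> step_arm([
  [[0,0,0],[0,0,-1],1],
  [[0,0,0],[0,0,-2],1],
  [[0,0,0],[0,0,-3],1],
  [[0,0,0],[0,0,-4],1],
  [[0,0,0],[0,0,-4],1],
])

```text
time: 4.48
eef_pos: [0.6105, 0.1797, 0.0633]
tcp_rot: [-0.701, 0.086, -0.086, 0.703]
contact_force: [1.5, 5.3, -1.6]
opening: -0.002
```

>>> step_arm([
  [[0,0,0],[0,0,-1],1],
  [[0,0,0],[0,0,-2],1],
  [[0,0,0],[0,0,-3],1],
  [[0,0,0],[0,0,-3],1],
])

```text
time: 4.82
eef_pos: [0.6098, 0.1769, 0.0633]
tcp_rot: [-0.701, 0.086, -0.086, 0.703]
contact_force: [1.6, 4.7, -2.4]
opening: 0.003
```

>>> step_arm([
  [[0,0,0],[0,0,-1],1],
  [[0,0,0],[0,0,-2],1],
  [[0,0,0],[0,0,-3],1],
  [[0,0,0],[0,0,-4],1],
  [[0,0,0],[0,0,-4],1],
])

```text
time: 5.23
eef_pos: [0.6089, 0.1733, 0.0633]
tcp_rot: [-0.701, 0.086, -0.087, 0.703]
contact_force: [1.8, 6.9, -2.0]
opening: -0.004
```

>>> step_arm([
  [[0,0,0],[0,0,-1],1],
  [[0,0,0],[0,0,-2],1],
  [[0,0,0],[0,0,-3],1],
  [[0,0,0],[0,0,-3],1],
])

```text
time: 5.57
eef_pos: [0.6087, 0.1724, 0.0634]
tcp_rot: [-0.699, 0.086, -0.088, 0.704]
contact_force: [3.4, 12.6, -4.2]
opening: -0.004
```

>>> step_arm([
  [[0,0,0],[0,0,-1],1],
  [[0,0,0],[0,0,-2],1],
  [[0,0,0],[0,0,-3],1],
  [[0,0,0],[0,0,-3],1],
])

```text
time: 5.9
eef_pos: [0.6088, 0.1724, 0.0636]
tcp_rot: [-0.697, 0.085, -0.089, 0.706]
contact_force: [6.2, 21.6, -6.7]
opening: 0.0
```

```bash
python3 - <<'E'
from h import *
p,d=viewer.read_camera("top"); np.savez("top2.npz",p=p,d=d)
cv2.imwrite("pics/top2.png",cv2.resize(p[100:250,130:330,::-1],(800,600),interpolation=cv2.INTER_CUBIC))
W=world("top",d)
m=(W[...,2]>.07)&(W[...,2]<.083)
for nm,c in dict(jaw=(.585,.083),fix=(.548,-.064)).items():
    q=m&(np.hypot(W[...,0]-c[0],W[...,1]-c[1])<.06)
    n,l,s,_=cv2.connectedComponentsWithStats(q.astype(np.uint8))
    for i in range(1,n):
        if s[i,4]>40: P=W[l==i];print(nm,s[i,4],np.round(P.mean(0)*1e3,1),cv2.minAreaRect((P[:,:2]*1000).astype(np.float32)))
m=(W[...,2]>.108)&(np.hypot(W[...,0]-.466,W[...,1]+.05)<.04)
P=W[m];print("tab",len(P),P.mean(0)*1e3,cv2.minAreaRect((P[:,:2]*1000).astype(np.float32)))
s=ctrl.get_state();print(s["contact_force"],s["eef_pos"])
E
```

```text
jaw 197 [579.3  68.1  78. ] ((578.1461181640625, 67.46534729003906), (41.3381462097168, 101.49433135986328), 75.24556732177734)
fix 191 [556.8 -57.8  78.4] ((559.5750732421875, -57.718017578125), (38.73775863647461, 84.6368637084961), 83.44438934326172)
tab 45 [461.19809645 -53.25492914 116.62337973] ((461.3942565917969, -53.442474365234375), (33.25379180908203, 9.915298461914062), 30.976301193237305)
[ 6.59280865 21.70865176 -6.88759374] [0.60882857 0.17241237 0.06360137]
```

View pics/top2.png

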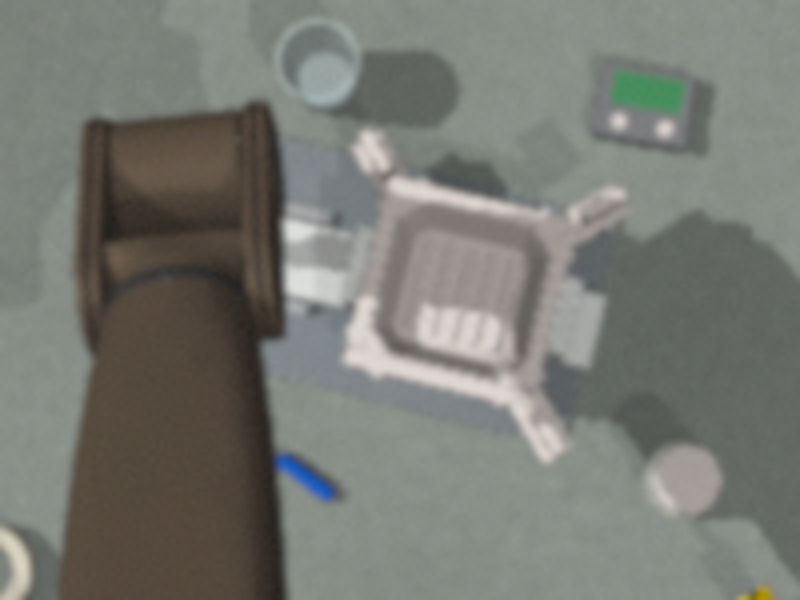

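The picture shows the jaw at (345,270) against the stack's rim, and the fixed jaw at (580,325) against the other side, with 22 N of push. The tab has moved to (540,430). Now I'll back off and rise.

>>> step_arm([
  [[0,0,0],[0,0,0],1],
  [[0,0,0],[0,0,0],1],
  [[0,0,0],[0,0,10],1],
  [[0,0,0],[0,0,28],1],
  [[0,0,0],[0,-30,30],1],
  [[0,0,0],[0,-70,30],1],
  [[0,0,0],[0,-110,30],1],
  [[0,0,0],[0,-150,30],1],
  [[0,0,0],[0,-150,30],0.6],
])

```text
time: 6.7
eef_pos: [0.6193, 0.1954, 0.2251]
tcp_rot: [-0.701, 0.08, -0.092, 0.703]
contact_force: [0.3, -0.1, 2.1]
opening: 0.124
```

```bash
python3 - <<'E'
from h import *
goal([.4614,-.0534,.19],-59)
E
```

```text
pos [619.3 195.4 225.1] turn [-0.66 45.04  0.79] shift mm [ -93.8   32.  -279.7] q [ 0.15  0.23  1.66 -0.    1.24  0.39] F [ 0.3 -0.1  2.1] t 6.7 open 0.12
```

>>> step_arm([
  [[0,45,0],[-94,30,-280],0.4],
  [[0,45,0],[-94,30,-280],0.4],
  [[0,45,0],[-94,30,-280],0.4],
  [[0,45,0],[-94,30,-280],0.4],
  [[0,45,0],[-94,30,-280],0.4],
  [[0,45,0],[-94,30,-280],0.4],
  [[0,45,0],[-94,30,-280],0.4],
  [[0,45,0],[-94,30,-280],0.4],
  [[0,45,0],[-94,30,-280],0.4],
  [[0,45,0],[-94,30,-280],0.4],
])

```text
time: 7.53
eef_pos: [0.4557, -0.0543, 0.1837]
tcp_rot: [0.615, -0.348, 0.349, -0.615]
contact_force: [1.3, 0.2, 0.4]
opening: 0.602
```

```bash
python3 - <<'E'
from h import *
for n in ["top","scene"]:
    p,d=viewer.read_camera(n); np.savez(n+"3.npz",p=p,d=d)
    q=p[100:250,130:330] if n=="top" else p[130:265,190:370]
    cv2.imwrite(f"pics/{n}3.png",cv2.resize(q[:,:,::-1],(800,600),interpolation=cv2.INTER_CUBIC))
W=world("top",np.load("top3.npz")["d"])
m=(W[...,2]>.07)&(W[...,2]<.083)&(np.hypot(W[...,0]-.583,W[...,1]-.083)<.04)
n,l,s,_=cv2.connectedComponentsWithStats(m.astype(np.uint8))
for i in range(1,n):
  if s[i,4]>30: print("jaw",W[l==i].mean(0)*1e3,s[i,4],cv2.minAreaRect((W[l==i][:,:2]*1000).astype(np.float32)))
m=(W[...,2]>.105)&(W[...,2]<.118)&(np.hypot(W[...,0]-.6,W[...,1]-.156)<.03)
print("post",W[m].mean(0)*1e3,m.sum())
for k,n in enumerate(["scene"]):
    W=world(n,np.load(n+"3.npz")["d"])
    m=(W[...,2]>.1)&(W[...,2]<.122)&(np.hypot(W[...,0]-.461,W[...,1]+.053)<.035)
    print("tab scene",W[m].mean(0)*1e3,m.sum())
    m=(W[...,2]>.105)&(W[...,2]<.118)&(np.hypot(W[...,0]-.6,W[...,1]-.156)<.03)
    print("post",W[m].mean(0)*1e3,m.sum())
goal([.4614,-.0534,.19],-59)
E
```

```text
jaw [584.52694929  78.29381929  78.75029507] 105 ((586.2818603515625, 77.21890258789062), (21.568675994873047, 62.8163948059082), 78.96017456054688)
jaw [574.10385123  58.59305049  76.36903896] 55 ((573.0194091796875, 58.77703094482422), (12.778236389160156, 63.587921142578125), 70.40096282958984)
post [602.37100826 150.72279726 111.65717154] 41
tab scene [464.13567512 -55.29240509 112.09396743] 56
post [604.83671336 150.37474345 111.53374244] 27
pos [456.3 -53.3 183.9] turn [-0.02  0.1   0.03] shift mm [ 2.7 -6.1  4.3] q [-0.34 -0.16  2.13  0.    1.16  0.69] F [ 0.4 -0.3 -0. ] t 7.63 open 0.6
```

View pics/scene3.png

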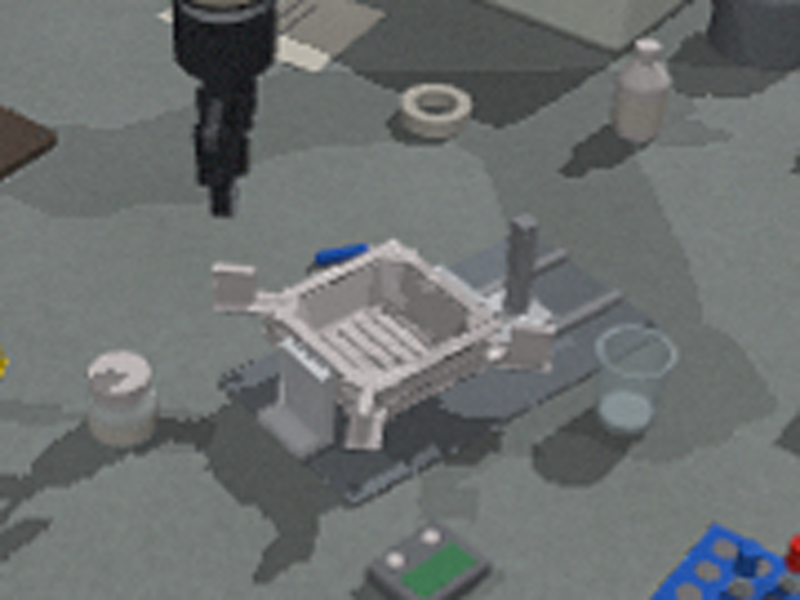

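View pics/top3.png

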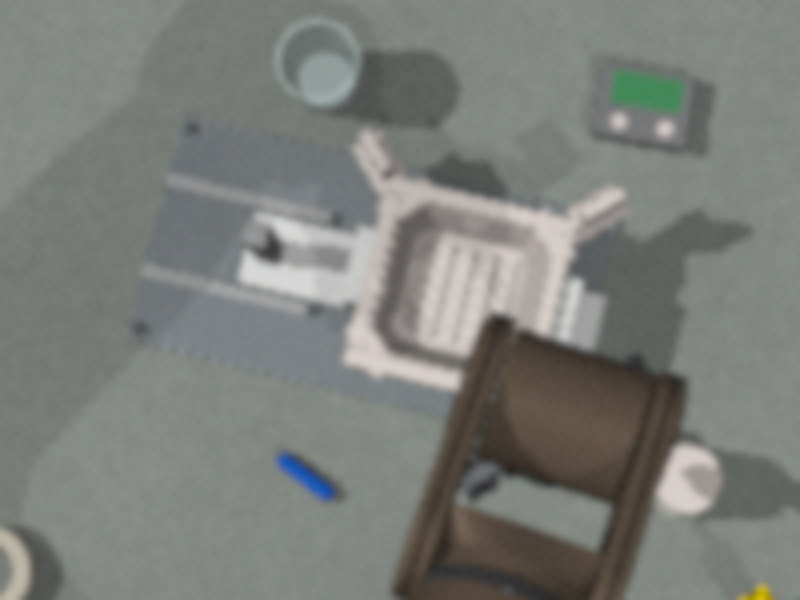

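Both jaws are shut on the stack and the post is now at (262,240) in the top crop. The bystanders are in place. The open fingers are above the tab, which is at (235,287) in the scene crop. I'll descend onto it.

>>> step_arm([
  [[0,0,0],[3,5,5],0.4],
  [[0,0,0],[3,35,5],0.4],
  [[0,0,0],[3,65,5],0.4],
  [[0,0,0],[3,85,5],0.4],
  [[0,0,0],[3,91,5],0.4],
  [[0,0,0],[3,91,5],0.4],
  [[0,0,0],[3,91,5],0.4],
])

```text
time: 8.22
eef_pos: [0.4624, -0.0534, 0.0929]
tcp_rot: [-0.616, 0.347, -0.348, 0.616]
contact_force: [-0.1, 0.7, 0.4]
opening: 0.597
```

```bash
python3 - <<'E'
from h import *
p,d=viewer.read_camera("scene"); q=p[150:240,210:330]
cv2.imwrite(f"pics/scene4.png",cv2.resize(q[:,:,::-1],(800,600),interpolation=cv2.INTER_CUBIC))
goal([.4618,-.0535,.093],-59)
E
```

```text
pos [462.9 -53.8  93.7] turn [-0.09  0.09  0.1 ] shift mm [-0.8  0.7 -0.8] q [-0.33 -0.01  2.19 -0.    0.97  0.69] F [-0.1 -1.3  0.4] t 8.27 open 0.6
```

View pics/scene4.png

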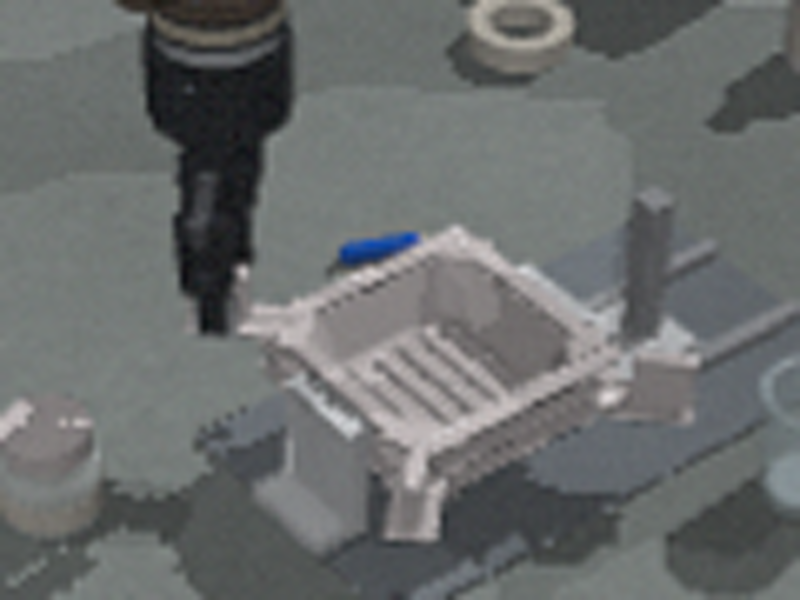

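The fingers straddle the tab at (215,300). Only its inner edge shows, at (243,295). I'll close the grip.

>>> step_arm([
  [[0,0,0],[0,0,0],0.8],
  [[0,0,0],[0,0,0],0.9],
  [[0,0,0],[0,0,0],1],
  [[0,0,0],[0,0,0],1],
  [[0,0,0],[0,0,0],1],
  [[0,0,0],[0,0,0],1],
], newtons=90)

```text
time: 8.77
eef_pos: [0.4621, -0.0542, 0.0935]
tcp_rot: [-0.615, 0.348, -0.349, 0.616]
contact_force: [-1.2, -1.1, 6.2]
opening: 0.098
```

```bash
python3 - <<'E'
from h import *
s,p,R=st();print(np.round(R,3),p,s["contact_force"],s["wrist_torque"],s["opening"])
u=np.array([.857,.515,0]); zz=np.array([0,0,1])
# pivot far foot: from TCP: TCP is at diag -120 ; tray z of grip
piv=p+u*(.120+.045); piv[2]=.038
for f in [2,4,6,8,10,12]:
    ax=np.cross(u,zz)  # rotate so -u side goes up: 
    for sg in (1,):
        Q=Ro.from_rotvec(np.radians(f)*ax*sg).as_matrix()
        n=piv+Q@(p-piv)
        if n[2]<p[2]: Q=Q.T; n=piv+Q@(p-piv)
        print(f,"shift",np.round(R.T@(n-p)*1e3,1),"turn",np.round(np.degrees(Ro.from_matrix(R.T@Q@R).as_rotvec()),2))
E
```

```text
[[ 0.515  0.001  0.857]
 [-0.857 -0.001  0.515]
 [ 0.001 -1.     0.001]] [ 0.46212541 -0.05417185  0.09352834] [-1.20588493 -1.14837907  6.22669899] [-0.06286606  0.18544862 -0.04298011] 0.0979094040601479
2 shift [ 0.  -5.7  2. ] turn [-2. -0.  0.]
4 shift [  0.  -11.4   4.3] turn [-4.   -0.01  0.  ]
6 shift [  0.  -16.9   6.7] turn [-6.   -0.01  0.  ]
8 shift [  0.  -22.4   9.4] turn [-8.   -0.01  0.  ]
10 shift [  0.  -27.8  12.2] turn [-10.    -0.01   0.  ]
12 shift [  0.  -33.1  15.2] turn [-12.    -0.02   0.  ]
```

>>> step_arm([
  [[-1,0,0],[0,-2.9,1],1],
  [[-2,0,0],[0,-5.7,2],1],
  [[-3,0,0],[0,-8.6,3.1],1],
  [[-4,0,0],[0,-11.4,4.3],1],
  [[-5,0,0],[0,-14.2,5.5],1],
  [[-6,0,0],[0,-17,6.7],1],
  [[-6,0,0],[0,-17,6.7],1],
])

```text
time: 9.35
eef_pos: [0.468, -0.0503, 0.1101]
tcp_rot: [0.648, -0.365, 0.329, -0.582]
contact_force: [0.8, -0.7, -0.4]
opening: 0.093
```

```bash
cat > tray.py <<'E'
from h import *
import sys
k=sys.argv[1]
p,d=viewer.read_camera("scene"); q=p[150:240,210:330] if len(sys.argv)<3 else p[90:240,180:380]
cv2.imwrite(f"pics/scene{k}.png",cv2.resize(q[:,:,::-1],(800,600),interpolation=cv2.INTER_CUBIC))
W=world("scene",d)
# rim heights near corners
C=np.array([.5645,.0085])
for nm,a in dict(tab=(-.066,-.066),far=(.066,.066),xm=(.066,-.066),ym=(-.066,.066)).items():
    th=np.radians(-14);R=np.array([[np.cos(th),-np.sin(th)],[np.sin(th),np.cos(th)]])
    c=C+R@np.array(a)
    m=(np.hypot(W[...,0]-c[0],W[...,1]-c[1])<.012)&(W[...,2]>.07)
    z=W[m][:,2]; print(nm,np.round(c,3),len(z),np.round(np.percentile(z,[10,50,90])*1e3,1) if len(z) else "")
s,pp,R=st();print(np.round(pp,4),np.round(s["contact_force"],1),np.round(s["wrist_torque"],2),round(s["opening"],3),s["time"],np.round(Ro.from_matrix(R).as_euler("ZYX",degrees=True),1))
E
python3 tray.py 5
```

```text
tab [ 0.484 -0.04 ] 67 [ 76.1 111.6 397. ]
far [0.645 0.057] 20 [79.9 82.9 85.6]
xm [ 0.613 -0.072] 20 [71.8 90.6 93.5]
ym [0.516 0.089] 10 [90.9 93.8 96.1]
[ 0.4677 -0.0504  0.1099] [ 0.9 -0.9 -0.5] [-0.12 -0.53 -0.2 ] 0.097 9.4 [-58.9  -0.  -96. ]
```

View pics/scene5.png

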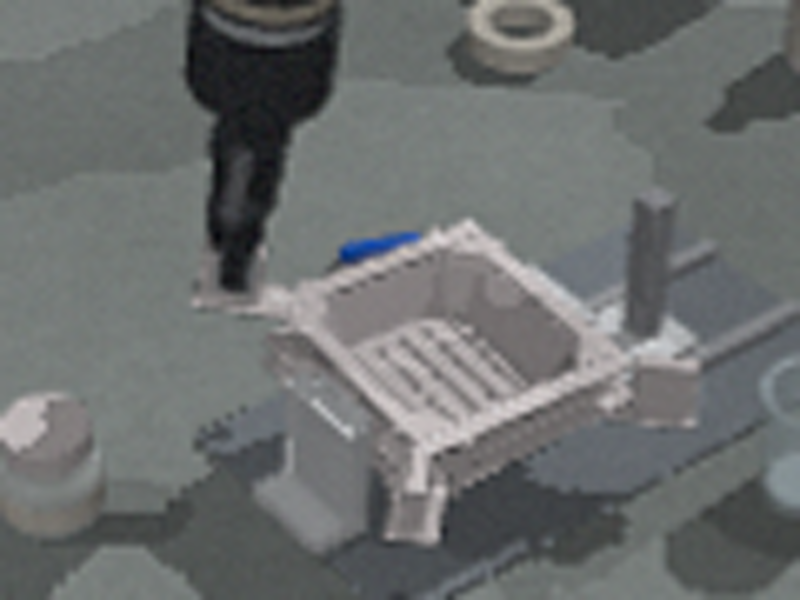

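The tab corner is clearly up: there is a gap under the rim at (285,330). The far corner near (620,350) still sits low, at about 83 mm. I'll peel a few more degrees about the far foot.

>>> step_arm([
  [[-1,0,0],[0,-2.9,1],1],
  [[-2,0,0],[0,-5.7,2],1],
  [[-3,0,0],[0,-8.6,3.1],1],
  [[-4,0,0],[0,-11.4,4.3],1],
  [[-4,0,0],[0,-11.4,4.3],1],
])

```text
time: 9.82
eef_pos: [0.4718, -0.0477, 0.1212]
tcp_rot: [0.668, -0.378, 0.315, -0.558]
contact_force: [-1.9, -2.9, 3.5]
opening: 0.097
```

```bash
python3 tray.py 6
python3 - <<'E'
from h import *
s,p,R=st()
print("up 10/40/130mm in tool:",[np.round(R.T@np.array([0,0,h]),1) for h in(10,40,130)])
E
```

```text
tab [ 0.484 -0.04 ] 45 [ 75.7 113.1 143.1]
far [0.645 0.057] 25 [77.7 81.5 83.8]
xm [ 0.613 -0.072] 20 [71.5 94.  96.5]
ym [0.516 0.089] 7 [94.1 95.6 97.3]
[ 0.4717 -0.0477  0.1209] [-1.9 -2.4  2.6] [-0.07 -0.18 -0.29] 0.097 9.8667 [ -58.9    0.  -100.2]
up 10/40/130mm in tool: [array([-0. , -9.8, -1.8]), array([ -0. , -39.4,  -7.1]), array([  -0. , -128. ,  -22.9])]
```

View pics/scene6.png

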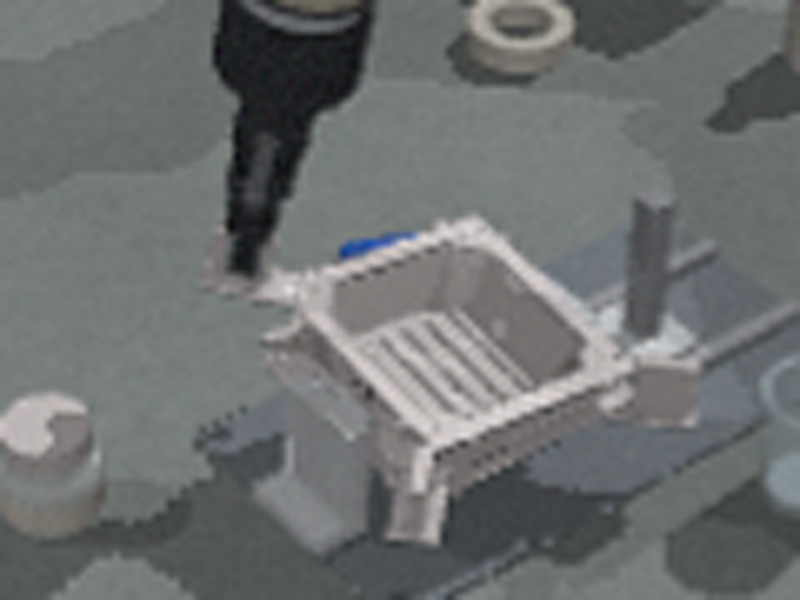

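The tray is tilted about 10 degrees and every foot but the far one is free. Next is a slow lift straight up.

>>> step_arm([
  [[0,0,0],[0,-3,-0.5],1],
  [[0,0,0],[0,-6,-1],1],
  [[0,0,0],[0,-9,-1.6],1],
  [[0,0,0],[0,-12,-2.2],1],
  [[0,0,0],[0,-16,-2.9],1],
  [[0,0,0],[0,-20,-3.6],1],
  [[0,0,0],[0,-24,-4.3],1],
  [[0,0,0],[0,-24,-4.3],1],
])

```text
time: 10.53
eef_pos: [0.473, -0.0477, 0.1464]
tcp_rot: [0.666, -0.376, 0.318, -0.56]
contact_force: [0.4, 0.5, -0.9]
opening: 0.097
```

```bash
python3 tray.py 7 w
```

```text
tab [ 0.484 -0.04 ] 38 [ 72.8 139.7 165.3]
far [0.645 0.057] 33 [ 72.1 103.4 107. ]
xm [ 0.613 -0.072] 18 [ 72.  118.9 122.6]
ym [0.516 0.089] 6 [117.8 120.6 122.8]
[ 0.4728 -0.0477  0.1459] [ 0.9 -0.5 -1.1] [ 0.01  0.01 -0.  ] 0.096 10.5833 [-59.   -0.1 -99.9]
```

View pics/scene7.png

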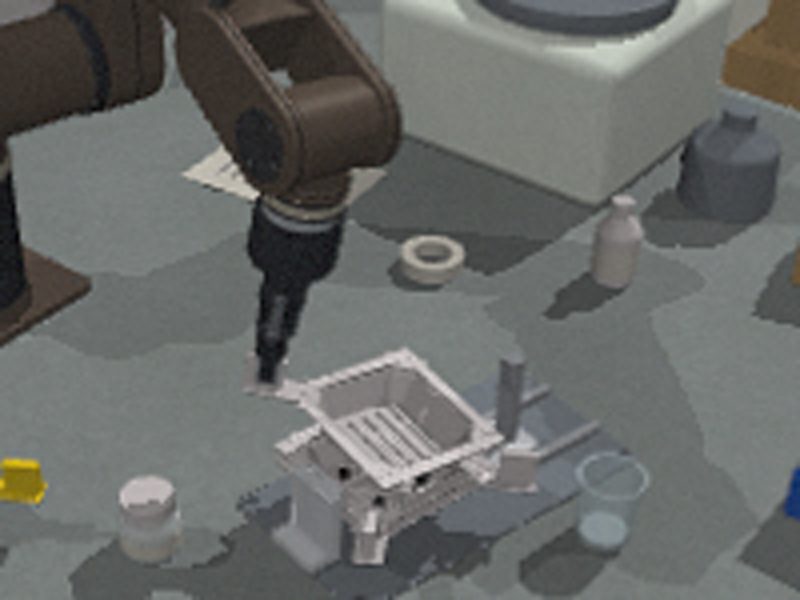

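The tray is free of the stack: it hangs tilted, with the middle tray's pads visible at (345,470) and (420,480). Now I'll raise it and level it.

>>> step_arm([
  [[0,0,0],[0,-10,-2],1],
  [[0,0,0],[0,-25,-4.5],1],
  [[2,0,0],[0,-42,-7.5],1],
  [[4,0,0],[0,-60,-10.5],1],
  [[6,0,0],[0,-77,-13.5],1],
  [[8,0,0],[0,-90,-16],1],
  [[9,0,0],[0,-100,-18],1],
  [[10,0,0],[0,-104,-18.5],1],
  [[10,0,0],[0,-105,-18.5],1],
  [[10,0,0],[0,-105,-18.5],1],
])

```text
time: 11.42
eef_pos: [0.4716, -0.0476, 0.2511]
tcp_rot: [0.616, -0.348, 0.348, -0.615]
contact_force: [-0.4, 1.3, -1.5]
opening: 0.099
```

>>> step_arm([
  [[0,0,0],[0,0,0],1],
  [[0,0,0],[0,0,0],1],
  [[0,0,0],[0,0,0],1],
  [[0,0,0],[0,0,0],1],
  [[0,0,0],[0,0,0],1],
  [[0,0,0],[0,0,0],1],
])

```text
time: 11.92
eef_pos: [0.4719, -0.0475, 0.2511]
tcp_rot: [0.616, -0.348, 0.348, -0.615]
contact_force: [0.3, -0.1, -1.4]
opening: 0.1
```

```bash
python3 tray.py 8 w
python3 - <<'E'
from h import *
p,d=viewer.read_camera("top");W=world("top",d)
cv2.imwrite("pics/top8.png",cv2.resize(p[90:250,120:340,::-1],(800,600),interpolation=cv2.INTER_CUBIC))
m=(W[...,2]>.15)&(W[...,2]<.28)&(np.hypot(W[...,0]-.58,W[...,1]-.015)<.095)&(W[...,0]>.53)
P=W[m];
hi=P[P[:,2]>np.percentile(P[:,2],60)]
c=hi.mean(0);n=np.linalg.svd(hi-c)[2][2];print("rim plane c",c,"tilt deg",np.degrees(np.arccos(abs(n[2]))),len(hi))
m=(W[...,2]>.105)&(W[...,2]<.118)&(np.hypot(W[...,0]-.603,W[...,1]-.151)<.03)
print("post",W[m].mean(0)*1e3,m.sum())
print(ctrl.get_state()["dq"])
E
```

```text
tab [ 0.484 -0.04 ] 125 [244.3 325.  537.8]
far [0.645 0.057] 40 [ 72.  243.1 245.6]
xm [ 0.613 -0.072] 18 [ 71.3 241.8 245.3]
ym [0.516 0.089] 18 [ 71.1  74.4 244.3]
[ 0.4719 -0.0475  0.2512] [ 0.8  0.3 -1.4] [-0.08  0.11 -0.03] 0.094 11.9667 [-59.   0. -90.]
rim plane c [0.60424125 0.01654294 0.24121579] tilt deg 0.3720625336447806 896
post [602.11425536 151.64242558 111.50926477] 41
[-0.00116572 -0.00010023 -0.00214099 -0.00036065  0.00116354  0.00040785]
```

View pics/scene8.png

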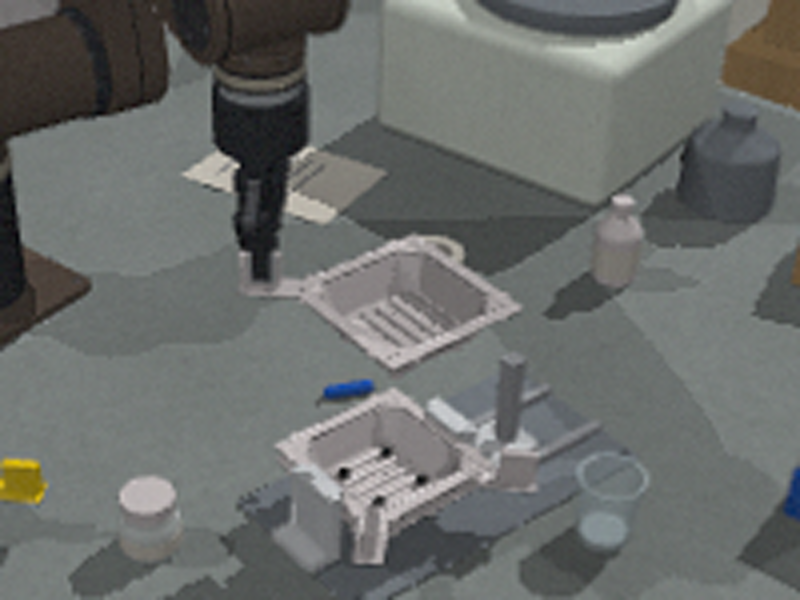

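View pics/top8.png

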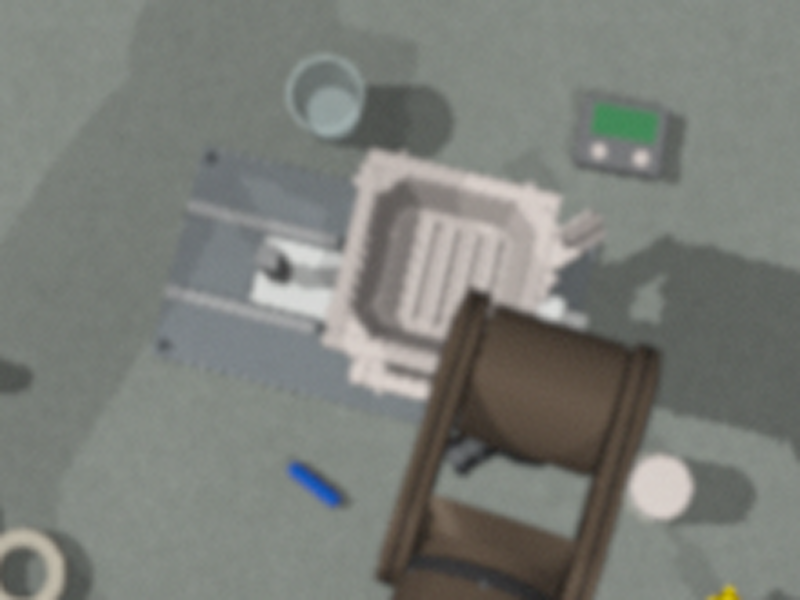

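The top tray hangs level by its tab at (262,275) in the scene crop. Its rim is at about 243 mm against 85 mm when nested. The lower trays are still in the shut holder at (380,460), with the rim at about 71 mm, and the bystanders haven't moved. I'm handing in.

```bash
python3 -c "
from plant import ctrl
print(ctrl.sign_off())"
```

```text
the job is handed in; nothing more can be done
None
```

The job is handed in: the jaw is shut, the top tray is peeled off, and the arm is holding it up by its tab. No verdict was reported. The last robot clock reading was about 12 s of the 54 s allowed.

- **Clamping:** I pushed the jaw post with shut fingers along the holder's -y until the stack stopped against the fixed jaw, then held a 22 N push. The post ended about 32 mm from its start. I worked out a travel of about 45 mm, but only from the pictures.
- **Peeling:** I gripped the tab at 90 N and rotated the tray about its far foot. By geometry the tab corner was up about 15 mm at 6 degrees, while the far corner measured about 83 mm, below its nested height. The camera reading at the tab corner itself was spoilt by the gripper, so that rise was not measured directly. I then went to 10 degrees, lifted and levelled.
- **Last checks:** The rim is about 157 mm above its nested height and 0.4 degrees off level, and the arm is still. The jaw post has stayed within about 1 mm since it was shut, and the lower trays' rim is at the expected height, about 71 mm. The bystanders in view (cap, jar, beaker, bottle, tape roll and timer) look unmoved. The tube rack was outside the final crops, though the arm did not touch down near it.
- **Disagreement:** The two cameras differed by 1 to 3 mm on the tab and post positions. No check failed.

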